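# Close the guard and hold the cam press at full lift

### The job

A glued brass medallion is waiting in the blue cam press box: push the clear guard door fully shut until it clicks into its ball catch, and only then swing the cam lever with the red grip up to where it stands upright, the cam's highest lift, so the medallion is pressed under the die. The lever springs back if let go, so finish with the gripper still holding it there, the door still shut, and leave the things standing around where they are.

Things in the scene. Friction and masses are not known exactly. Their poses are not given: they have to be found in the camera images.
- press: The cam press: blue box on a steel base plate bolted to the bench (place and yaw vary). Origin: middle of its underside on the bench; x to its back, y left, z up; its front is -x. Base 160 x 260 (y -140 to 120) x 12 mm. Box: x -71 to 60, y -30 to 100, roof at z 151 mm (a screw on it: 157). A rod with orange cap at x -20, y -56, top at z 167, rises up to 10 mm with the cam and shows the lift.
- guard_door (a joint): Guard door, blue frame, clear window, 126 mm wide, z 16 to 138 mm, vertical hinge at its left edge, opening to the front. Value: rad open, 0 shut, 1.2 at most. Stays where left. A sprung ball catch resists from about 0.09 rad with 2 to 4 N; past about 0.045 the door snaps to 0 and stays. A pull handle 120 mm from the hinge, z 42 to 88 mm, sticks out 13 mm from its face.
- door_hinge (a point): A point on the door's vertical hinge axis, at z 125 mm above the bench; in the press frame at x -66, y 100 mm. Fixed to the press.
- door_push (a point): Point on the door's front face (plain top rail), 85 mm from the hinge axis, 41 mm from the free edge, z 125 mm, 13 mm below the door's top edge: a good place to push. Moves with the door; its x axis points into the door, square to its face. The face lies 6 mm in front of the hinge axis.
- press_lever (a joint): Cam lever on a horizontal shaft along the press's y axis, right of the box. Value in rad: 0 is its rest stop, leaning 1.13 rad (65 degrees) from upright to the front; it grows as it rises. At 1.13 it is upright and the lift is highest (10 mm); beyond, to 1.75, it leans to the back and the lift falls. A spring pulls it back to 0 with 2 to 4 N at the grip; it never stays up by itself.
- lever_arm: The lever: a steel bar 10 mm thick, 115 mm from the shaft axis to the axis of the red grip at its end; the bar swings in the plane y = -85 mm of the press, the grip sticks out from it to the right (y -93 to -137 mm). Its origin lies on the shaft axis at the press's y = 0; it turns with the lever, with the grip.
- lever_grip (a point): Middle of the red revolving grip at the lever's end: a sleeve 24 mm thick, 44 mm long, lying along the press's y axis, turning freely on its spindle. At rest 114 mm above the bench and 104 mm in front of the shaft; upright 180 mm above the bench, straight over the shaft. Can be pinched from above, the fingers in front of and behind it. Its axes turn with the lever.
- lever_pivot (a point): Point on the lever's shaft axis, in line with the middle of the grip: in the press frame at x -20, y -115, z 65 mm. Does not move. Its axes are those of the press.
- dapping_cube: Loose steel cube with round hollows, 42 mm; origin at the centre of its underside. Leave alone.
- rouge_bar: Loose polishing bar, half red and half cream, 35x87x27 mm; origin at the centre of its underside. Leave alone.
- vial_box: Loose cream cardboard box of capped vials, 34x50x51 mm; origin at the centre of its underside. Leave alone.

How it is judged:
By the outcome, as a careful person would: the job done as asked, in the order asked, and still so for the second after the job is handed in, while the arm keeps its last pose, push and grip.
It also fails if it takes over 45 s, if anything falls off the work surface, if the arm or the gripper's body presses on something with over 40 N, if the wrist force passes 120 N, or if a joint passes its speed limit or range.

### The arm

A 6-joint arm with a two-finger parallel gripper is mounted at the origin on a cart in front of the work surface, level with it; the furniture and walls round the work are solid. World frame = base frame: x ahead of the robot, y to its left, z up, the work surface at z = 0. Lengths are in mm, angles in rad, forces in N, time in s.
With the tool pointing down it reaches from about 400 to 925 mm from the base axis. Payload 12.5 kg.
Tool frame: the origin (TCP) lies midway between the tips of the shut fingers; the grasp point (between the pads) lies 19 mm behind it; z points along the fingers, y is the line along which they close (so a half turn about z gives the same grasp; the last joint's range is limited). The gripper opens to 95 mm and grips with 3 to 60 N. Pads are 20 mm wide; open, the fingers measure 119 mm over their backs; the gripper's body (75 mm by 180 mm) begins 59 mm behind the grasp point.
Start: joints at [-0.106, 0.491, 1.559, -0, 1.092, -0.106], TCP at [625.017, 0.021, 214.661] pointing down, gripper open.
Joint ranges: [-3.1, 3.1], [-0.84, 2.19], [0.05, 2.79], [-1.13, 4.28], [0.06, 2.93], [-2.69, 2.69]. Speed limits (rad/s): [2.22, 2.22, 2.79, 3.14, 3.14, 3.14].

### API

Orientations are given as [roll, pitch, yaw] about the fixed x, y, z axes, in that order (R = Rz(yaw) Ry(pitch) Rx(roll)).
In Python, from cell import * gives the robot as it stands. The module is installed in compiled form; this text tells all that it offers.
- The arm moves only by the tool arm_command, never from a script. Its arguments are lists of equal length, an entry for each row: "delta_pos": the shift along the world's x, y, z in units of 250 mm (1.0 is 250 mm), a list of three; "delta_rot": the turn, a rotation vector about the world's x, y, z in units of 90 degrees (1.0 is 90 degrees), a list of three; "claw": the closure, from 0 (fully open) to 1 (shut). In form: {"delta_pos": [[tx, ty, tz], ...], "delta_rot": [[wx, wy, wz], ...], "claw": [claw, ...]}. A call has exactly 5 rows; each row is the pose to reach, as a shift and turn from the pose commanded when the call began; what a row does not reach only later rows make up. A row lasts 1/12 s, in which the tool goes at most 41.7 mm and 7.16 degrees, less where a joint would pass 70% of its speed; a pose out of reach is approached as far as the arm can. A call with a number of a shift or a turn outside -1 to 1 is refused whole. A call with a gripper value outside its range is refused whole. The fingers move at their own pace and stop on an object; the grip force is fixed at half the most. Time passes only in rows, so rows that repeat a pose let the fingers close, or fill a call up. It gives the time, the measured TCP pose, the force, the opening and the grip force at its end, in the units of the state.
- state(): the state, without advancing time (a new reading comes with each control period).
- read_camera(name): name is "scene" or "side" or "wrist"; returns the picture (400x640x3 uint8, red, green, blue); there is no depth.
- calibration(name): a dict with "camera_matrix" (3x3 intrinsics, pixels), "T" (4x4, takes a point from camera to world coordinates). Camera axes: x right, y down, z forward; pixel columns grow to the right and rows downward; lengths in mm; the calibration is good to about 2 mm. A picture is of the moment at which its call begins: read the wrist's pose just before it. calibration takes no time and is no camera call; for the wrist camera it gives the pose at the moment of the call.
- job_done(): hands the job in; it is judged then, once.
The state is a dict: "t": time; "joints": joint angles; "qvel": joint speeds; "tau": joint torques, N m; "eef_pos": TCP position; "tcp_rot": TCP orientation; "ft_force": force on the tool from outside, world axes, zero at the start; "moment": the same for the moment, N m; "opening": opening from 0.0 (shut) to 1.0 (fully open); "grip_force": force on a finger pad.
Only numpy, scipy, OpenCV 4.12 (cv2) and the standard library are available. Lean on these libraries where they do the work, as an engineer would, in place of code of your own. Each camera call takes 0.05 s, during which the arm holds its last target. There are 200 camera calls.

## Working session

There is one attempt and no reset: what is moved stays moved. The work goes in short steps, Python scripts to look and compute and a tool call to move; the robot and the scene stay as the last step left them, time stands still between calls to the robot, and variables do not carry over. Pictures are saved under pics/ and viewed, at most 10 in all, crops included, and the job is handed in when it is done.

Besides the shell and the picture viewer there is one more tool, called after ">>>" as name(argument=value, ...), one argument or row to a line, values as JSON. arm_command: Moves the arm, as the interface text tells. Shifts and turns lie within -1 to 1; 1 stands for 250 mm of shift or 90 degrees of turn. Its arguments: {"type":"object","properties":{"delta_pos":{"type":"array"},"delta_rot":{"type":"array"},"claw":{"type":"array"}},"required":["delta_pos","delta_rot","claw"]}

```bash
mkdir -p pics; python3 - <<'E'
from cell import *
import cv2
for n in("scene","side"):
    cv2.imwrite(f"pics/{n}0.png",read_camera(n)[:,:,::-1])
    c=calibration(n);print(n,c["camera_matrix"].round(1).tolist(),c["T"].round(3).tolist())
print(state())
E
```

```text
scene [[364.8, 0.0, 321.0], [0.0, 364.8, 200.2], [0.0, 0.0, 1.0]] [[0.872, -0.239, 0.427, 194.707], [-0.489, -0.402, 0.774, -704.901], [-0.013, -0.884, -0.468, 515.831], [0.0, 0.0, 0.0, 1.0]]
side [[371.4, 0.0, 318.9], [0.0, 371.4, 199.5], [0.0, 0.0, 1.0]] [[1.0, 0.008, 0.017, 554.854], [-0.007, -0.666, 0.746, -782.811], [0.017, -0.746, -0.666, 771.184], [0.0, 0.0, 0.0, 1.0]]
{'t': 0.1, 'joints': array([-1.05632842e-01,  4.91487615e-01,  1.55941047e+00, -1.78415067e-05,
        1.09169495e+00, -1.05561822e-01]), 'qvel': array([-0.00016231, -0.00237968, -0.00069443, -0.00039779,  0.00011097,
        0.00045022]), 'tau': array([ 2.47082615e-03, -6.13621187e+01, -2.58604574e+01,  6.93451893e-02,
        4.70101309e-02, -2.07912552e-05]), 'eef_pos': array([6.24775003e+02, 2.17244828e-02, 2.14119869e+02]), 'tcp_rot': array([-3.14059618e+00, -8.96694476e-05,  1.57073349e+00]), 'ft_force': array([-0.1231777 ,  0.22324063, -0.97306962]), 'moment': array([ 0.07575192, -0.01333476,  0.00437739]), 'grip_force': 0.0, 'opening': 0.999447877727723}
```

View pics/scene0.png

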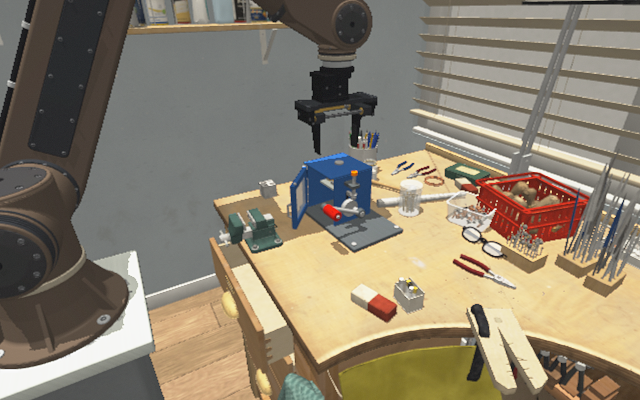

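View pics/side0.png

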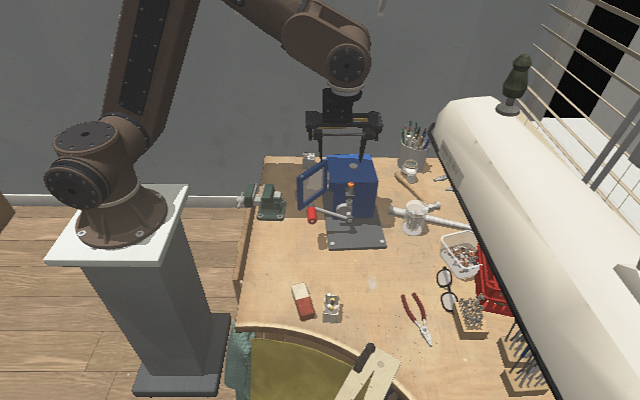

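The press is at about (345,205) in the scene view and (345,200) in the side view, with its door open to the left (−x). The red grip is at (332,212) and (312,215). I'll enlarge both for pixel picking.

```bash
python3 - <<'E'
import cv2,numpy as np
a=cv2.imread("pics/scene0.png")[145:255,270:410]; b=cv2.imread("pics/side0.png")[145:255,270:410]
cv2.imwrite("pics/cropA.png",cv2.resize(a,None,fx=5,fy=5,interpolation=cv2.INTER_CUBIC))
cv2.imwrite("pics/cropB.png",cv2.resize(b,None,fx=5,fy=5,interpolation=cv2.INTER_CUBIC))
E
```

```text
(no output)
```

View pics/cropA.png

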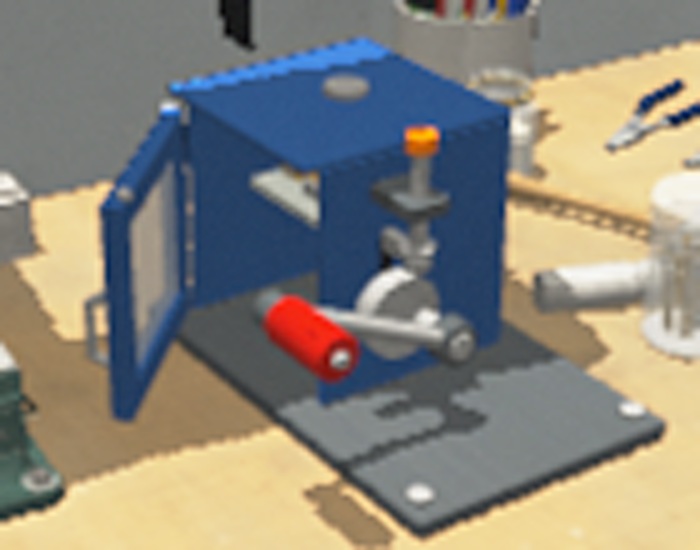

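View pics/cropB.png

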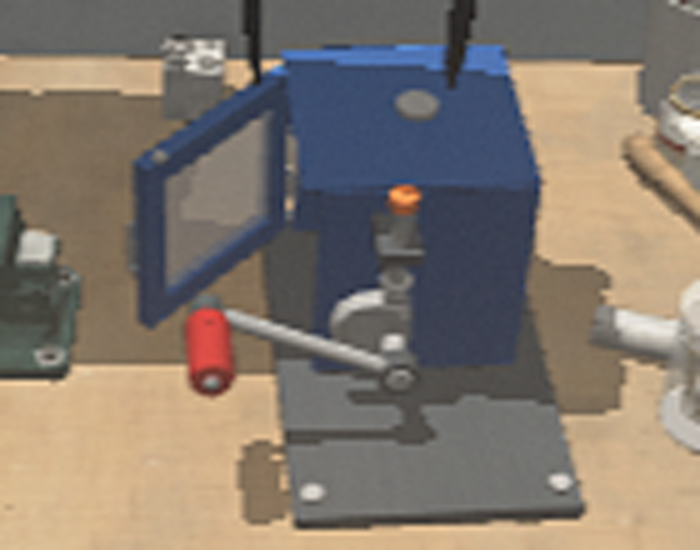

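Crop A shows the roof corners at (172,90), (310,172), (508,110) and (372,40), the cap at (423,130), the grip end at (342,360) and the door's outer corner at (104,207). Crop B shows the roof corners at (283,52), (303,187), (540,183) and (505,48), the cap at (404,188), the grip end at (212,382) and the door corner at (136,160). Next I fit the pose.

```bash
cat > h.py <<'E'
import numpy as np
from cell import *
def proj(n,P,cal={}):
    c=cal.setdefault(n,calibration(n)); p=np.linalg.inv(c["T"])@np.r_[P,1]; u=c["camera_matrix"]@p[:3]; return u[:2]/u[2]
def W(p,P): # press->world
    c,s=np.cos(p[2]),np.sin(p[2]); return np.array([p[0]+c*P[0]-s*P[1],p[1]+s*P[0]+c*P[1],P[2]])
def door(q,r,f,z): # press frame; r from hinge, f in front of the hinge axis
    return np.array([-66-r*np.sin(q)-f*np.cos(q),100-r*np.cos(q)+f*np.sin(q),z])
E
python3 - <<'E'
from h import *
from scipy.optimize import least_squares
obs={"scene":[((-71,100,151),172,90),((-71,-30,151),312,172),((60,-30,151),508,110),((60,100,151),372,40),((-80,-140,12),420,528),((80,-140,12),663,425),((-20,-56,167),423,131),((-124,-137,114),342,360),("t",104,207),("b",113,418)],
"side":[((-71,100,151),283,52),((-71,-30,151),303,187),((60,-30,151),540,183),((60,100,151),505,48),((-80,-140,12),295,518),((80,-140,12),582,508),((-20,-56,167),404,190),((-124,-137,114),212,382),("t",136,160),("b",149,326)]}
def f(v):
    r=[]
    for i,n in enumerate(obs):
        for P,u,w in obs[n]:
            if P=="t":P=door(v[3],126,6,138)
            elif P=="b":P=door(v[3],126,6,16)
            r+=list(proj(n,W(v,P))-np.array([u/5+270-.4,w/5+145-.4]))
    return np.array(r)
s=least_squares(f,[620,100,0,1.],loss="soft_l1")
print(s.x,f(s.x).reshape(2,-1,2).round(1))
p=s.x
for k,P in dict(hinge=(-66,100,125),push=door(p[3],85,6,125),free=door(p[3],126,6,138),shutpush=door(0,85,6,125),grip=(-124,-115,114),up=(-20,-115,180),pivot=(-20,-115,65)).items(): print(k,W(p,P).round(1))
np.save("p.npy",p)
E
```

```text
[669.39817904  16.08184247  31.47096326 -11.80195474] [[[-0.6 -0.4]
  [-1.6 -0. ]
  [ 1.7  0.5]
  [-0.6 -0.2]
  [-0.2 -0. ]
  [ 1.6  0.1]
  [ 0.   0.8]
  [-0.4  0.8]
  [-0.   0.1]
  [ 0.7  1.1]]

 [[ 0.  -1.2]
  [-0.2 -0. ]
  [ 1.3 -0.5]
  [ 0.2 -1.4]
  [-0.4  0.1]
  [ 1.2 -0.1]
  [ 0.4  0.4]
  [-0.1  0.1]
  [ 0.3 -0. ]
  [-1.4 -0.9]]]
hinge [598.  112.3 125. ]
push [538.1  51.7 125. ]
free [511.4  20.6 138. ]
shutpush [596.7  27.1 125. ]
grip [ 551.9 -105.6  114. ]
up [655.8 -99.8 180. ]
pivot [655.8 -99.8  65. ]
```

```bash
python3 - <<'E'
from h import *
p=np.load("p.npy"); p[2]-=10*np.pi; p[3]+=4*np.pi; np.save("p.npy",p); print(p)
t=state()["eef_pos"]
for q,r in [(1.1,70),(.95,72),(.764,75),(.6,78),(.45,80),(.3,82),(.2,84),(.12,85),(.08,85),(.045,85),(0,85)]:
    c=W(p,door(q,r,6,118))-np.array([12,-10,0]); print(q,c.round(1),((c-[625,0,214.7])/250).round(3))
E
```

```text
[6.69398179e+02 1.60818425e+01 5.50367229e-02 7.64415870e-01]
1.1 [522.4  92.4 118. ] [-0.41   0.369 -0.387]
0.95 [526.1  81.9 118. ] [-0.396  0.328 -0.387]
0.764 [532.6  69.3 118. ] [-0.37   0.277 -0.387]
0.6 [540.4  58.7 118. ] [-0.338  0.235 -0.387]
0.45 [549.7  50.8 118. ] [-0.301  0.203 -0.387]
0.3 [560.3  44.2 118. ] [-0.259  0.177 -0.387]
0.2 [567.9  40.  118. ] [-0.228  0.16  -0.387]
0.12 [574.5  37.9 118. ] [-0.202  0.151 -0.387]
0.08 [577.9  37.5 118. ] [-0.188  0.15  -0.387]
0.045 [580.9  37.2 118. ] [-0.177  0.149 -0.387]
0 [584.7  37.1 118. ] [-0.161  0.148 -0.387]
```

>>> arm_command(
  delta_pos=[
    [-0.13,0.1,0],
    [-0.27,0.2,0],
    [-0.4,0.29,0],
    [-0.52,0.38,0],
    [-0.52,0.38,0],
  ],
  delta_rot=[
    [0,0,0],
    [0,0,0],
    [0,0,0],
    [0,0,0],
    [0,0,0],
  ],
  claw=[1,1,1,1,1],
)

```text
t: 0.52
eef_pos: [490.1, 97.6, 214.7]
tcp_rot: [-3.139, -0.0, 1.573]
ft_force: [1.8, -0.8, 0.3]
opening: 0.707
grip_force: 0.0
```

>>> arm_command(
  delta_pos=[
    [0,0,-0.1],
    [0,0,-0.2],
    [0,0,-0.3],
    [0,0,-0.387],
    [0,0,-0.387],
  ],
  delta_rot=[
    [0,0,0],
    [0,0,0],
    [0,0,0],
    [0,0,0],
    [0,0,0],
  ],
  claw=[1,1,1,1,1],
)

```text
t: 0.93
eef_pos: [493.5, 94.8, 114.6]
tcp_rot: [-3.136, 0.0, 1.571]
ft_force: [0.0, 1.0, -0.4]
opening: 0.357
grip_force: 0.0
```

>>> arm_command(
  delta_pos=[
    [0,0,0],
    [0,0,0],
    [0,0,0],
    [0,0,0],
    [0,0,0],
  ],
  delta_rot=[
    [0,0,0],
    [0,0,0],
    [0,0,0],
    [0,0,0],
    [0,0,0],
  ],
  claw=[1,1,1,1,1],
)

```text
t: 1.35
eef_pos: [495.4, 95.0, 118.8]
tcp_rot: [3.14, -0.0, 1.571]
ft_force: [0.1, -0.5, 1.0]
opening: 0.022
grip_force: 0.0
```

```bash
python3 - <<'E'
from h import *
import cv2
a=read_camera("scene")[125:255,250:410,::-1];b=read_camera("side")[125:255,250:410,::-1]
cv2.imwrite("pics/c1.png",cv2.resize(np.hstack([a,b]),(800,325),interpolation=cv2.INTER_CUBIC)); s=state();print(s["eef_pos"],s["ft_force"],s["opening"])
E
```

```text
[495.18971006  95.02442825 118.4779276 ] [-0.25555279  0.60883147 -0.31147188] 0.00713634970531012
```

View pics/c1.png

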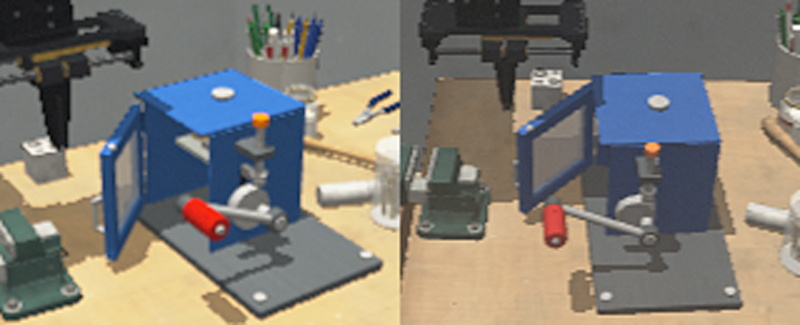

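The finger tip is in the clear on the outer side of the door, at about (65,150) in the left half and (507,105) in the right half. Pushing along the door's arc.

>>> arm_command(
  delta_pos=[
    [0.06,-0.02,0],
    [0.124,-0.052,0],
    [0.138,-0.078,0],
    [0.15,-0.103,0],
    [0.165,-0.125,0],
  ],
  delta_rot=[
    [0,0,0],
    [0,0,0],
    [0,0,0],
    [0,0,0],
    [0,0,0],
  ],
  claw=[1,1,1,1,1],
)

```text
t: 1.87
eef_pos: [535.7, 63.3, 117.8]
tcp_rot: [-3.141, -0.0, 1.571]
ft_force: [-0.3, -0.3, 0.8]
opening: 0.004
grip_force: 0.3
```

>>> arm_command(
  delta_pos=[
    [0.015,-0.02,0],
    [0.033,-0.036,0],
    [0.054,-0.052,0],
    [0.075,-0.066,0],
    [0.095,-0.079,0],
  ],
  delta_rot=[
    [0,0,0],
    [0,0,0],
    [0,0,0],
    [0,0,0],
    [0,0,0],
  ],
  claw=[1,1,1,1,1],
)

```text
t: 2.28
eef_pos: [560.5, 43.7, 117.9]
tcp_rot: [3.141, 0.0, 1.571]
ft_force: [-0.8, 1.3, 0.5]
opening: 0.002
grip_force: 0.3
```

>>> arm_command(
  delta_pos=[
    [0.016,-0.008,0],
    [0.032,-0.016,0],
    [0.044,-0.02,0],
    [0.052,-0.022,0],
    [0.06,-0.024,0],
  ],
  delta_rot=[
    [0,0,0],
    [0,0,0],
    [0,0,0],
    [0,0,0],
    [0,0,0],
  ],
  claw=[1,1,1,1,1],
)

```text
t: 2.7
eef_pos: [575.1, 38.1, 117.8]
tcp_rot: [-3.141, -0.0, 1.571]
ft_force: [-0.3, 0.7, 0.1]
opening: 0.006
grip_force: 0.2
```

>>> arm_command(
  delta_pos=[
    [0.008,0,0],
    [0.016,0,0],
    [0.024,0,0],
    [0.032,0,0],
    [0.036,0,0],
  ],
  delta_rot=[
    [0,0,0],
    [0,0,0],
    [0,0,0],
    [0,0,0],
    [0,0,0],
  ],
  claw=[1,1,1,1,1],
)

```text
t: 3.12
eef_pos: [584.2, 38.0, 117.9]
tcp_rot: [3.141, 0.0, 1.571]
ft_force: [0.4, -0.5, -0.0]
opening: 0.006
grip_force: 0.0
```

>>> arm_command(
  delta_pos=[
    [0.004,0,0],
    [0.008,0,0],
    [0.012,0,0],
    [0.012,0,0],
    [0.012,0,0],
  ],
  delta_rot=[
    [0,0,0],
    [0,0,0],
    [0,0,0],
    [0,0,0],
    [0,0,0],
  ],
  claw=[1,1,1,1,1],
)

```text
t: 3.53
eef_pos: [586.5, 38.1, 117.9]
tcp_rot: [-3.141, -0.0, 1.571]
ft_force: [-5.0, 0.8, 2.5]
opening: 0.008
grip_force: 2.5
```

>>> arm_command(
  delta_pos=[
    [0.004,0,0],
    [0.008,0,0],
    [0.008,0,0],
    [0.008,0,0],
    [0.008,0,0],
  ],
  delta_rot=[
    [0,0,0],
    [0,0,0],
    [0,0,0],
    [0,0,0],
    [0,0,0],
  ],
  claw=[1,1,1,1,1],
)

```text
t: 3.95
eef_pos: [586.7, 38.2, 117.9]
tcp_rot: [-3.136, -0.0, 1.571]
ft_force: [-15.2, -1.1, 8.9]
opening: 0.005
grip_force: 7.9
```

```bash
python3 - <<'E'
from h import *
import cv2
a=read_camera("scene")[125:255,250:410,::-1];b=read_camera("side")[125:255,250:410,::-1]
cv2.imwrite("pics/c2.png",cv2.resize(np.hstack([a,b]),(800,325),interpolation=cv2.INTER_CUBIC)); s=state();print(s["eef_pos"],s["ft_force"],s["opening"])
E
```

```text
[586.64117141  38.13081907 117.8179241 ] [-14.48221859  -0.24966819   8.46054778] 0.003605043762527643
```

View pics/c2.png

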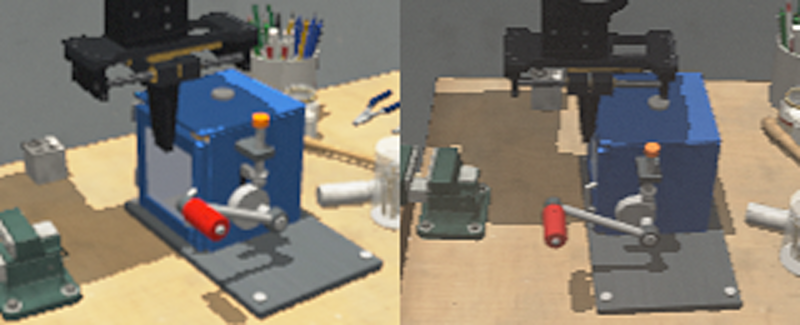

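The door is flush with the box front and the force against the stop rises steeply, so it is shut. Now retreat and go over the grip.

>>> arm_command(
  delta_pos=[
    [-0.05,0,0],
    [-0.15,0,0],
    [-0.2,0,0.1],
    [-0.2,0,0.23],
    [-0.2,0,0.34],
  ],
  delta_rot=[
    [0,0,0],
    [0,0,0],
    [0,0,0],
    [0,0,0],
    [0,0,0],
  ],
  claw=[1,1,1,1,1],
)

```text
t: 4.47
eef_pos: [538.8, 38.1, 204.5]
tcp_rot: [3.141, -0.0, 1.571]
ft_force: [0.8, 0.1, 0.9]
opening: 0.007
grip_force: 0.0
```

>>> arm_command(
  delta_pos=[
    [0.01,-0.15,0],
    [0.02,-0.3,0],
    [0.04,-0.44,0],
    [0.052,-0.576,0],
    [0.052,-0.576,0],
  ],
  delta_rot=[
    [0,0,0.01],
    [0,0,0.02],
    [0,0,0.03],
    [0,0,0.035],
    [0,0,0.035],
  ],
  claw=[0.2,0.2,0.2,0.2,0.2],
)

```text
t: 4.88
eef_pos: [553.0, -110.9, 203.0]
tcp_rot: [3.14, 0.002, 1.623]
ft_force: [1.1, 1.0, -0.6]
opening: 0.298
grip_force: 0.0
```

>>> arm_command(
  delta_pos=[
    [0,0,0],
    [0,0,0],
    [0,0,0],
    [0,0,0],
    [0,0,0],
  ],
  delta_rot=[
    [0,0,0],
    [0,0,0],
    [0,0,0],
    [0,0,0],
    [0,0,0],
  ],
  claw=[0.2,0.2,0.2,0.2,0.2],
)

```text
t: 5.3
eef_pos: [552.1, -105.0, 203.1]
tcp_rot: [3.141, 0.0, 1.627]
ft_force: [-0.6, 0.4, 1.5]
opening: 0.651
grip_force: 0.0
```

```bash
python3 - <<'E'
from h import *
import cv2
s=state();c=calibration("wrist");w=read_camera("wrist");print(s["eef_pos"],s["tcp_rot"],s["opening"])
g=cv2.inRange(cv2.cvtColor(w,cv2.COLOR_RGB2HSV),(0,180,90),(6,255,255))|cv2.inRange(cv2.cvtColor(w,cv2.COLOR_RGB2HSV),(174,180,90),(180,255,255))
n,l,st,ce=cv2.connectedComponentsWithStats(g);i=1+st[1:,4].argmax();print(st[i],ce[i])
print("pred",proj("wrist",W(np.load("p.npy"),(-124,-115,114)),{"wrist":c}))
a=read_camera("scene")[105:255,240:410,::-1];a=cv2.resize(a,(453,400))
cv2.imwrite("pics/c3.png",cv2.resize(np.hstack([w[:,:,::-1],a]),(800,293)))
E
```

```text
[ 552.10415582 -105.01678735  203.06068782] [3.14122746e+00 6.10734438e-05 1.62709315e+00] 0.6509971997376937
[ 310  177   28   56 1449] [323.45755694 204.11663216]
pred [324.14381732 205.29086646]
```

View pics/c3.png

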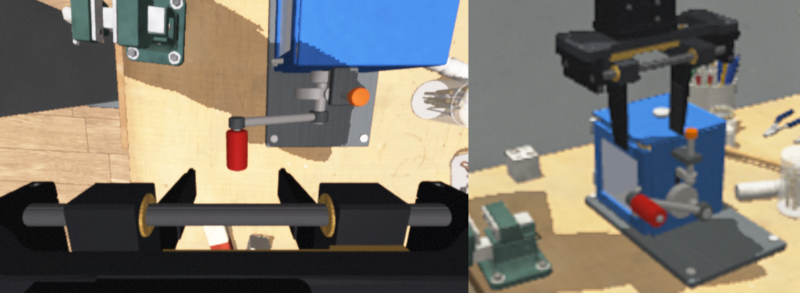

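The grip at wrist pixel (323,204) agrees with the fit and lies centred between the fingers. Descend and close.

>>> arm_command(
  delta_pos=[
    [0,0,-0.1],
    [0,0,-0.2],
    [0,0,-0.3],
    [0,0,-0.38],
    [0,0,-0.432],
  ],
  delta_rot=[
    [0,0,0],
    [0,0,0],
    [0,0,0],
    [0,0,0],
    [0,0,0],
  ],
  claw=[0.3,0.3,0.3,0.3,0.3],
)

```text
t: 5.82
eef_pos: [551.4, -105.5, 93.0]
tcp_rot: [-3.14, -0.001, 1.626]
ft_force: [-0.3, 0.1, 0.0]
opening: 0.698
grip_force: 0.0
```

>>> arm_command(
  delta_pos=[
    [0,0,0],
    [0,0,0],
    [0,0,0],
    [0,0,0],
    [0,0,0],
  ],
  delta_rot=[
    [0,0,0],
    [0,0,0],
    [0,0,0],
    [0,0,0],
    [0,0,0],
  ],
  claw=[1,1,1,1,1],
)

```text
t: 6.23
eef_pos: [552.4, -106.0, 95.9]
tcp_rot: [3.14, 0.001, 1.626]
ft_force: [-0.5, -0.9, -0.2]
opening: 0.407
grip_force: 0.0
```

>>> arm_command(
  delta_pos=[
    [0,0,0],
    [0,0,0],
    [0,0,0],
    [0,0,0],
    [0,0,0],
  ],
  delta_rot=[
    [0,0,0],
    [0,0,0],
    [0,0,0],
    [0,0,0],
    [0,0,0],
  ],
  claw=[1,1,1,1,1],
)

```text
t: 6.65
eef_pos: [552.1, -106.0, 95.1]
tcp_rot: [3.141, 0.0, 1.626]
ft_force: [-0.8, -0.7, 3.0]
opening: 0.245
grip_force: 30.0
```

```bash
python3 - <<'E'
from h import *
p=np.load("p.npy")
c=lambda v: W(p,(-20-115*np.sin(1.13-v),-115,65+115*np.cos(1.13-v)))
for v in np.linspace(0,1.13,13): print(v.round(3),((c(v)-c(0))/250).round(3))
print(state())
E
```

```text
0.0 [0. 0. 0.]
0.094 [0.02  0.001 0.038]
0.188 [0.044 0.002 0.074]
0.282 [0.071 0.004 0.108]
0.377 [0.101 0.006 0.139]
0.471 [0.134 0.007 0.167]
0.565 [0.169 0.009 0.192]
0.659 [0.207 0.011 0.214]
0.753 [0.246 0.014 0.231]
0.847 [0.287 0.016 0.246]
0.942 [0.329 0.018 0.256]
1.036 [0.372 0.021 0.262]
1.13 [0.415 0.023 0.264]
{'t': 6.65, 'joints': array([-3.07217421e-01,  5.52935165e-01,  1.83445749e+00, -6.01334337e-05,
        7.53801727e-01, -3.62244128e-01]), 'qvel': array([-0.00039757,  0.00065903,  0.00139205,  0.00053035, -0.00244397,
       -0.00080901]), 'tau': array([ 1.13093660e-01, -5.64980364e+01, -1.83267850e+01,  1.48832425e-01,
       -1.13273619e-01,  5.55222435e-02]), 'eef_pos': array([ 552.07556181, -106.02732144,   95.13735129]), 'tcp_rot': array([3.14123482e+00, 1.79637790e-04, 1.62586684e+00]), 'ft_force': array([-0.78277535, -0.66492116,  2.98179138]), 'moment': array([-0.05705646,  0.16150335,  0.05034071]), 'grip_force': 29.99389797449112, 'opening': 0.24536480249926515}
```

Gripped at about 23 mm with 30 N. Now raise the lever along its arc.

>>> arm_command(
  delta_pos=[
    [0.01,0,0.019],
    [0.02,0.001,0.038],
    [0.032,0.001,0.056],
    [0.044,0.002,0.074],
    [0.071,0.004,0.108],
  ],
  delta_rot=[
    [0,0,0],
    [0,0,0],
    [0,0,0],
    [0,0,0],
    [0,0,0],
  ],
  claw=[1,1,1,1,1],
)

```text
t: 7.07
eef_pos: [569.2, -104.9, 121.8]
tcp_rot: [-3.14, -0.0, 1.626]
ft_force: [-0.9, -1.0, -3.8]
opening: 0.245
grip_force: 30.0
```

>>> arm_command(
  delta_pos=[
    [0.03,0.002,0.031],
    [0.063,0.003,0.059],
    [0.098,0.005,0.084],
    [0.136,0.007,0.106],
    [0.136,0.007,0.106],
  ],
  delta_rot=[
    [0,0,0],
    [0,0,0],
    [0,0,0],
    [0,0,0],
    [0,0,0],
  ],
  claw=[1,1,1,1,1],
)

```text
t: 7.48
eef_pos: [605.2, -102.8, 149.4]
tcp_rot: [3.14, -0.0, 1.626]
ft_force: [-5.1, 1.6, 2.1]
opening: 0.245
grip_force: 30.0
```

>>> arm_command(
  delta_pos=[
    [0.039,0.003,0.017],
    [0.08,0.005,0.032],
    [0.122,0.007,0.042],
    [0.165,0.01,0.048],
    [0.165,0.01,0.048],
  ],
  delta_rot=[
    [0,0,0],
    [0,0,0],
    [0,0,0],
    [0,0,0],
    [0,0,0],
  ],
  claw=[1,1,1,1,1],
)

```text
t: 7.9
eef_pos: [646.0, -100.4, 160.8]
tcp_rot: [3.141, -0.0, 1.626]
ft_force: [-3.9, 1.4, 7.0]
opening: 0.246
grip_force: 30.0
```

>>> arm_command(
  delta_pos=[
    [0.02,0.001,0.003],
    [0.043,0.002,0.004],
    [0.043,0.002,0.004],
    [0.043,0.002,0.004],
    [0.043,0.002,0.004],
  ],
  delta_rot=[
    [0,0,0],
    [0,0,0],
    [0,0,0],
    [0,0,0],
    [0,0,0],
  ],
  claw=[1,1,1,1,1],
)

```text
t: 8.32
eef_pos: [654.9, -99.8, 161.4]
tcp_rot: [-3.141, -0.001, 1.626]
ft_force: [-3.2, 4.3, 1.8]
opening: 0.245
grip_force: 30.0
```

```bash
python3 - <<'E'
from h import *
import cv2
p=np.load("p.npy");out=[]
s=state();print(s["eef_pos"],s["ft_force"],s["grip_force"])
for n in("scene","side"):
    w=read_camera(n)[:,:,::-1]; c=[proj(n,W(p,P)).round(1) for P in((-20,-137,65),(-20,-137,180),(-20,-56,177))]; print(n,c)
    out.append(cv2.resize(w[130:240,300:390],(450,550) if 0 else (400,489),interpolation=cv2.INTER_CUBIC))
cv2.imwrite("pics/c4.png",np.hstack(out))
E
```

```text
[654.94511057 -99.80328011 161.38888736] [-3.17404608  4.27694801  1.830386  ] 29.99537944793701
scene [array([373.7, 222.8]), array([376.5, 178.3]), array([354.3, 167.8])]
side [array([351.8, 233.1]), array([355.5, 200.2]), array([351.1, 179.9])]
```

View pics/c4.png

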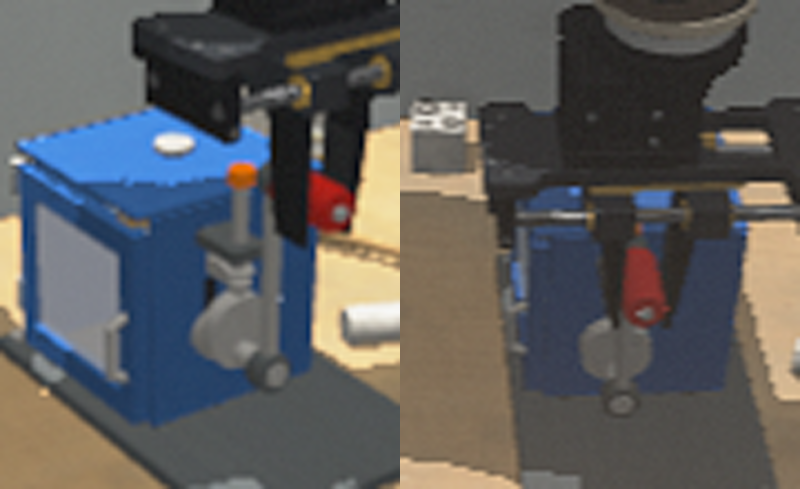

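The grip end is at (376.7,178.2) in the scene view and (355.1,200.4) in the side view. Both are within half a pixel of the predicted upright position. The bar is vertical, the cap is raised and the door is shut, so I'm handing in.

```bash
python3 -c "
from cell import *
print(job_done())"
```

```text
the job is handed in; nothing more can be done
None
```

The guard door was pushed shut against its stop, the lever was then raised upright, and I handed the job in with the gripper still holding it; the loose items were not touched, and no verdict came back.

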